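Ease the lid of a dowel dispenser

ROBOT

A 6-joint arm with a two-finger parallel gripper is mounted at the origin on a cart in front of the work surface, level with it; the furniture and walls round the work are solid. World frame = base frame: x ahead of the robot, y to its left, z up, the work surface at z = 0. Lengths are in mm, angles in degrees, forces in N, time in s.
With the tool pointing down it reaches from about 350 to 850 mm from the base axis. Payload 8.1 kg.
Tool frame: the origin (TCP) lies midway between the tips of the shut fingers; the grasp point (between the pads) lies 19 mm behind it; z points along the fingers, y is the line along which they close (so a half turn about z gives the same grasp; the last joint's range is limited). The gripper opens to 85 mm and grips with 20 to 120 N. Pads are 22 mm wide; open, the fingers measure 114 mm over their backs; the gripper's body (76 mm by 85 mm) begins 54 mm behind the grasp point. The pads swing forward as they close: fully open they stand 13 mm farther back than shut.
Start: joints at [-81.899, 7.471, 85.268, -0, 87.261, -4.893], TCP at [134.937, -584.634, 231.292] pointing down, gripper open.
Joint ranges: [-169.43, 169.43], [-51.17, 129.36], [1.28, 143.12], [-76.62, 256.62], [0, 156.53], [-152.29, 152.29]. Speed limits (degrees/s): [136.94, 136.94, 159.86, 180, 180, 180].

INTERFACE

Orientations are given as [roll, pitch, yaw] about the fixed x, y, z axes, in that order (R = Rz(yaw) Ry(pitch) Rx(roll)).
In Python, from bench import r, probe_bus, snapshot gives the robot as it stands (r), with the cameras as plain functions and the readings (probe_bus).
- The arm moves only by the tool creep_tool, called after "Call:" in YAML: its name, and indented under it one key for each argument. Schema: {"type":"object","properties":{"increments":{"type":"array","items":{"type":"object","properties":{"turn_vec":{"type":"array","items":{"type":"number"},"minItems":3,"maxItems":3},"xyz":{"type":"array","items":{"type":"number"},"minItems":3,"maxItems":3},"jaw":{"type":"number"}},"additionalProperties":false,"required":["jaw"]},"minItems":1,"maxItems":8},"grip_n":{"type":"number"},"only":{"type":"string"},"quiet":{"type":"boolean"},"lines":{"type":"string"}},"required":["increments"],"additionalProperties":false}. increments is a list of rows, 1 to 8 of them, each an object with the fields turn_vec (a list: a rotation vector rx, ry, rz in parts of the range, where 1.0 means pi rad), xyz (a list: dx, dy, dz in fractions of the full range, 1 being 1 m), jaw (the finger opening in mm); a field left out counts as zero (the opening has to be given); each row is the pose to reach, as a shift and turn from the pose commanded when the call began, along the tool's axes at that moment; what a row does not reach only later rows make up. A row lasts 1/8 s, in which the tool goes at most 62.5 mm and 10.7 degrees, less where a joint would pass 70% of its speed; a pose out of reach is approached as far as the arm can. The fingers move at their own pace and stop on an object; grip_n is the grip in N (left out, the last holds). Time passes only in rows, so rows that do not move let the fingers close. The tool returns the time, the measured TCP pose, the force, the opening and the grip force at its end. only (a regular expression) keeps the lines of the reply that match it, lines (a string "A,B") keeps lines A to B, and quiet returns only ok. No shift or turn number may pass 1 either way. Input that does not fit is refused with a message, and nothing moves.
- probe_bus.sense(): the state, without advancing time (a new reading comes with each control period).
- snapshot(name): name is "scene" or "top"; returns a dict with "pixels" (384x512x3 uint8, blue, green, red), "fx", "fy", "cx", "cy" (pixels), "pose" (4x4, takes a point from camera to world coordinates). Camera axes: x right, y up, looking along -z (the intrinsics and any distortion apply to the point x, -y, -z); pixel columns grow to the right and rows downward; lengths in mm; the calibration is good to about 2 mm. A picture is of the moment at which its call begins. There is no depth.
- r.hand_in(): hands the job in; it is judged then, once.
The state is a dict: "time": time; "joint_pos": joint angles; "qd": joint speeds; "joint_efforts": joint torques, N m; "tool_pos": TCP position; "tcp_rot": TCP orientation; "ft_force": force on the tool from outside, world axes, zero at the start; "wrist_torque": the same for the moment, N m; "finger_gap": finger opening in mm; "grip_force": force on a finger pad.
Only numpy, scipy, OpenCV 4.12 (cv2) and the standard library are available. Lean on these libraries where they do the work, as an engineer would, in place of code of your own. Each camera call takes 0.05 s, during which the arm holds its last target. There are 200 camera calls.

TASK

Press the red pad of the dowel dispenser's lever all the way down with the fingertips, so that the linked metal lid lifts, and keep it down until all three dark dowels have rolled out into the tray in front. Then let the lever rise slowly under the fingertips, over about two seconds or more, so that the lid closes fully without slamming. Do not grasp or lift anything: touch neither the lid nor the dowels by hand, and leave the tape roll, sanding block and wooden bar where they are.

Things in the scene. Friction and masses are not known exactly. Their poses are not given: they have to be found in the camera images.
- dispenser: plywood dowel dispenser fixed to the bench, 240 x 176 x 128 mm high. Origin on the bench top under it; x to its rear, y to the lever's side, z up. Chute, open above, floor falling to the front: x -20 to 80 mm, |y| under 41 mm with walls, up to z 128 mm. Tray in front, on the robot's side: inside x -132 to -20 mm, |y| under 33 mm, walls up to z 46 mm
- lever (a joint): turn of the sprung lever and of the lid, fixed on one axle: 0 = lid shut, lever up; 0.8 = stop, lid fully lifted, lever down. Pressing the pad down makes it grow. A spring always drives it back to 0 (about 3.5 N at the pad at 0, 5.5 N at 0.8); let go, it snaps shut. Dowels start to pass at about 0.4
- pad_top (a point): middle of the top face of the lever's red pad (36 x 36 x 6 mm), 100 mm to the dispenser's +y side; moves with the lever on an arc about the axle. Lid shut: 43.7 mm above and 90.5 mm behind (dispenser +x) the axle, face leaning 0.35 rad (rear edge higher). At the stop: 33.6 mm below and 94.4 mm behind, leaning 0.45 rad the other way. Clear room above for a gripper
- axle (a point): point on the lever's and lid's axle in line with the pad (100 mm to the +y side of the dispenser's middle), 112 mm above the bench. The axle is parallel to the dispenser's y axis
- lid: aluminium lid 63 mm wide, 54 mm high, 5 mm thick that hangs from the axle in front of the chute's mouth; origin on the axle at the middle of the mouth. It swings out to the front and up as the lever goes down
- dowel_1: dark wooden dowel, 18 mm in diameter, 60 mm long, number 1 from the lid in the chute's row of three; origin at its centre, its y axis along its length. It rolls out by itself when the lid is up
- dowel_2: dark wooden dowel, 18 mm in diameter, 60 mm long, number 2 from the lid in the chute's row of three; origin at its centre, its y axis along its length. It rolls out by itself when the lid is up
- dowel_3: dark wooden dowel, 18 mm in diameter, 60 mm long, number 3 from the lid in the chute's row of three; origin at its centre, its y axis along its length. It rolls out by itself when the lid is up
- tape_roll_blue: bystander: roll of blue tape lying flat, 94 mm in diameter, 36 mm high, beside the chute on the side away from the lever; origin under its centre
- sanding_block: bystander: brown sanding block 110 x 60 x 24 mm, beside the tray, on the lever's side; origin under its centre
- caul_3: bystander: light wooden bar (clamping caul) 140 x 30 x 24 mm beside the tray, on the side away from the lever; origin under its centre

How it is judged:
By the outcome, as a careful person would: the job done as asked, in the order asked, and still so for the second after the job is handed in, with the robot touching nothing.
It also fails if it takes over 48 s, if anything falls off the work surface, if the arm or the gripper's body presses on something with over 40 N, if the wrist force passes 120 N, or if a joint passes its speed limit or range.

## Working session

There is one attempt and no reset: what is moved stays moved. The work goes in short steps, Python scripts to look and compute and a tool call to move; the robot and the scene stay as the last step left them, time stands still between calls to the robot, and variables do not carry over. Pictures are saved under pics/ and viewed, at most 10 in all, crops included, and the job is handed in when it is done.

```bash
ls; mkdir -p pics; python3 - <<'E'
from bench import r, probe_bus, snapshot
import cv2,numpy as np
for n in("scene","top"):
    s=snapshot(n);cv2.imwrite(f"pics/{n}0.png",s["pixels"]);np.savez(f"{n}0.npz",**s)
    print(n,[s[k] for k in("fx","fy","cx","cy")],s.keys());print(np.round(s["pose"],3))
print(probe_bus.sense())
E
```

```text
bench.py
pics
scene [406.00611556916914, 406.00611556916914, 256.09907470114655, 188.58465892326856] dict_keys(['pixels', 'fx', 'fy', 'cx', 'cy', 'pose'])
[[-7.83000e-01  3.51000e-01 -5.13000e-01  6.72900e+01]
 [-6.21000e-01 -4.19000e-01  6.62000e-01  4.34652e+02]
 [ 1.70000e-02  8.37000e-01  5.46000e-01  5.83248e+02]
 [ 0.00000e+00  0.00000e+00  0.00000e+00  1.00000e+00]]
top [450.9621889319002, 450.9621889319002, 252.31752203649955, 184.25505885779384] dict_keys(['pixels', 'fx', 'fy', 'cx', 'cy', 'pose'])
[[ 6.00000e-03  9.94000e-01 -1.09000e-01  4.04756e+02]
 [-1.00000e+00  6.00000e-03 -2.00000e-03 -1.49854e+02]
 [-1.00000e-03  1.09000e-01  9.94000e-01  1.09614e+03]
 [ 0.00000e+00  0.00000e+00  0.00000e+00  1.00000e+00]]
{'time': 0.1, 'joint_pos': array([-8.18984705e+01,  7.51241756e+00,  8.53219409e+01, -7.57994965e-04,
        8.72634298e+01, -4.89322771e+00]), 'qd': array([-0.10874899, -0.07525234, -0.155196  , -0.08900529, -0.0868225 ,
        0.0909135 ]), 'joint_efforts': array([ 1.73126977e-03, -5.70952034e+01, -5.01940191e+01, -2.58775872e-04,
        8.18270375e-03,  1.34859138e-05]), 'tool_pos': array([ 134.86187053, -584.13483671,  230.34281979]), 'tcp_rot': array([-1.79902504e+02, -7.58693600e-03,  1.29947876e+01]), 'ft_force': array([ 0.47698303, -0.77337521, -0.26114227]), 'wrist_torque': array([0.00030548, 0.02453531, 0.00468773]), 'grip_force': 0.0, 'finger_gap': 85.32505563450444}
```

View pics/scene0.png

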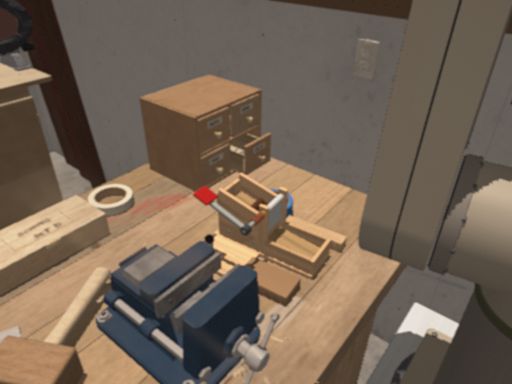

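View pics/top0.png

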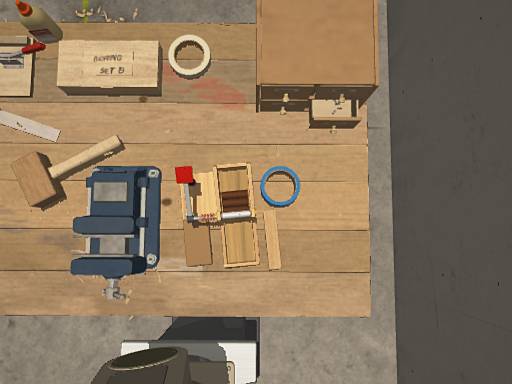

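The scene view shows the red pad at about (205,195), with the lever running to the axle at about (250,228). In the top view the pad is at (184,175), the chute and tray span columns 217–258 and rows 163–267, and the vise is left of the lever at columns 72–160. Next I'll triangulate the pad and get the yaw.

```bash
cat > h.py <<'E'
import numpy as np,cv2
def ray(s,u,v):
    P=np.array(s["pose"]);d=P[:3,:3]@np.array([(u-s["cx"])/s["fx"],-(v-s["cy"])/s["fy"],-1]);return P[:3,3],d/np.linalg.norm(d)
def tri(a,pa,b,pb):
    o1,d1=ray(a,*pa);o2,d2=ray(b,*pb)
    t=np.linalg.lstsq(np.c_[d1,-d2],o2-o1,rcond=None)[0]
    p,q=o1+t[0]*d1,o2+t[1]*d2
    return (p+q)/2,np.linalg.norm(p-q)
def plane(s,uv,z):
    o,d=ray(s,*uv);return o+d*(z-o[2])/d[2]
def red(s,box):
    h=cv2.cvtColor(s["pixels"],cv2.COLOR_BGR2HSV);m=(((h[...,0]<6)|(h[...,0]>174))&(h[...,1]>200)&(h[...,2]>110)).astype(np.uint8)
    k=np.zeros_like(m);x0,y0,x1,y1=box;k[y0:y1,x0:x1]=m[y0:y1,x0:x1];return k
E
python3 - <<'E'
from h import *
S=dict(np.load("scene0.npz"));T=dict(np.load("top0.npz"))
c=[]
for s,b in((S,(185,175,225,215)),(T,(165,155,200,192))):
    m=red(s,b);M=cv2.moments(m,True);c.append((M["m10"]/M["m00"],M["m01"]/M["m00"]))
    print(M["m00"],c[-1],cv2.minAreaRect(cv2.findNonZero(m)))
print(tri(S,c[0],T,c[1]))
o=[cv2.resize(s["pixels"][y:y+h,x:x+w],None,fx=f,fy=f,interpolation=cv2.INTER_CUBIC) for s,x,y,w,h,f in((T,165,150,100,125,4.8),(S,190,165,160,120,5))]
cv2.imwrite("pics/tc.png",o[0]);cv2.imwrite("pics/sc.png",o[1])
E
```

```text
202.0 (205.1138613861386, 195.03960396039605) ((205.03541564941406, 195.03097534179688), (17.779624938964844, 13.17009162902832), 41.18592834472656)
260.0 (183.83461538461538, 174.3653846153846) ((183.63934326171875, 174.5327911376953), (16.20589828491211, 16.20589828491211), 84.80557250976562)
(array([528.27723312,  -4.33003098, 155.95969105]), np.float64(0.13491198000294283))
```

View pics/tc.png

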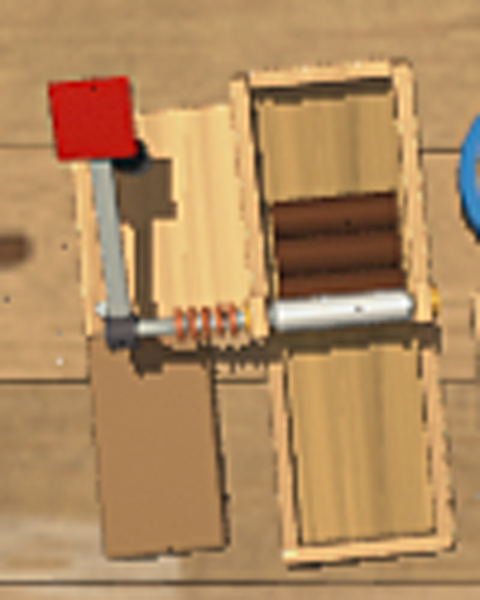

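View pics/sc.png

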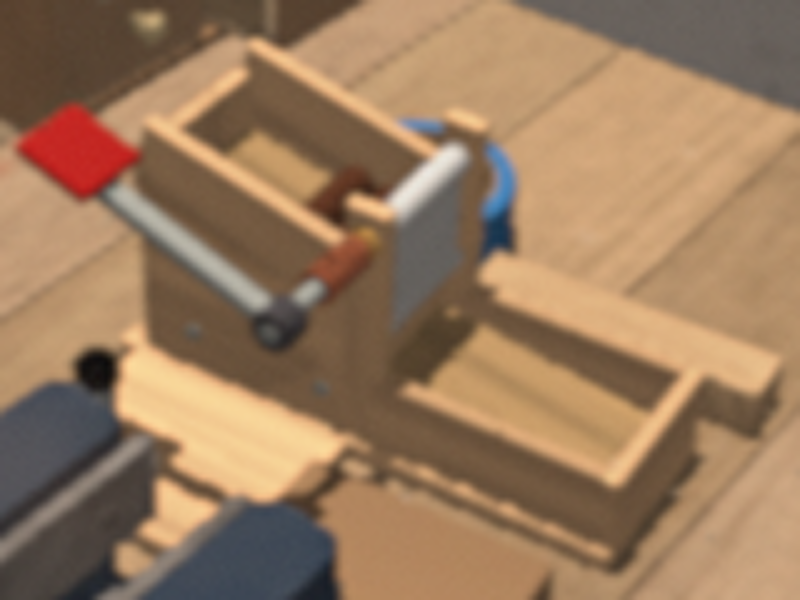

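```bash
python3 - <<'E'
from h import *
from bench import r, probe_bus, snapshot
S=dict(np.load("scene0.npz"));T=dict(np.load("top0.npz"))
tc=lambda u,v:(165+u/4.8,150+v/4.8); sc=lambda u,v:(190+u/5,165+v/5)
hub,e=tri(S,sc(278,318),T,tc(121,328));print("hub",hub,e)
lid,e=tri(S,sc(458,152),T,tc(410,305));print("lid end",lid,e)
print("lid-axle yaw",np.degrees(np.arctan2(-(hub-lid)[0],(hub-lid)[1])))
a,b=plane(T,tc(275,365),46),plane(T,tc(290,560),46);print("tray yaw",np.degrees(np.arctan2(*(a-b)[1::-1])),a,b)
print("vise right edge if z=120",plane(T,(160,180),120),"jaw",plane(T,(148,225),120))
pad=np.array([528.3,-4.3,156]);y=np.radians(5);ex=np.array([np.cos(y),np.sin(y),0])
print("axle from pad",pad-90.5*ex-[0,0,43.7])
s=probe_bus.sense();p=s["tool_pos"];g=np.radians(s["tcp_rot"][2])
tgt=pad-6.5*ex; tgt[2]=200
d=tgt-p;print("tool shift",d[0]*np.cos(g)+d[1]*np.sin(g),d[0]*np.sin(g)-d[1]*np.cos(g),-d[2],tgt)
E
```

```text
hub [437.55215855 -14.06977359 116.13443471] 0.12008108490710931
lid end [ 449.01359737 -144.35583207  116.68657713] 0.9332083421572709
lid-axle yaw 5.027443955947088
tray yaw 5.167399347481394 [422.44496704 -79.17888869  46.        ] [329.57503174 -87.57743806  46.        ]
vise right edge if z=120 [520.37076769  52.97563893 120.        ] jaw [422.49951851  76.09770211 120.        ]
axle from pad [438.14437982 -12.18759472 112.3       ]
tool shift 507.30862037252666 -477.4201644105207 30.342819787649006 [521.82473446  -4.86651233 200.        ]
```

Everything agrees: pad at z 156, axle hub about (438,-12), yaw 5°. Moving above the pad with the fingers shut.

The rows are not in the units I measure in: shifts go in shares of 1 m and turns go in shares of pi rad. I convert before sending: 300 mm is 0.3, -282 mm is -0.282, 8 degrees is 0.0444.

Call:
creep_tool:
  increments:
    - {"xyz":[0.02, -0.019, 0], "jaw":0}
    - {"turn_vec":[0, 0, 0.0111], "xyz":[0.06, -0.056, 0], "jaw":0}
    - {"turn_vec":[0, 0, 0.0222], "xyz":[0.1, -0.094, 0], "jaw":0}
    - {"turn_vec":[0, 0, 0.0333], "xyz":[0.14, -0.132, 0], "jaw":0}
    - {"turn_vec":[0, 0, 0.0444], "xyz":[0.18, -0.17, 0], "jaw":0}
    - {"turn_vec":[0, 0, 0.0444], "xyz":[0.22, -0.207, 0], "jaw":0}
    - {"turn_vec":[0, 0, 0.0444], "xyz":[0.26, -0.245, 0], "jaw":0}
    - {"turn_vec":[0, 0, 0.0444], "xyz":[0.3, -0.282, 0], "jaw":0}

```text
time: 1.1
tool_pos: [364.4, -240.7, 231.1]
tcp_rot: [-180.0, 0.0, 5.0]
ft_force: [0.3, -0.5, 0.6]
finger_gap: 0.2
grip_force: 0.0
```

To row units: -221.2 mm is -0.2212, 177.4 mm is 0.1774.

Call:
creep_tool:
  increments:
    - {"xyz":[0.03, -0.037, 0], "jaw":0}
    - {"xyz":[0.062, -0.077, 0], "jaw":0}
    - {"xyz":[0.094, -0.117, 0], "jaw":0}
    - {"xyz":[0.126, -0.157, 0.005], "jaw":0}
    - {"xyz":[0.152, -0.19, 0.015], "jaw":0}
    - {"xyz":[0.17, -0.212, 0.025], "jaw":0}
    - {"xyz":[0.1774, -0.2212, 0.031], "jaw":0}
    - {"xyz":[0.1774, -0.2212, 0.031], "jaw":0}

```text
time: 2.1
tool_pos: [520.8, -6.5, 199.5]
tcp_rot: [-180.0, 0.1, 5.0]
ft_force: [0.2, -0.8, -0.7]
finger_gap: 0.0
grip_force: 0.0
```

```bash
python3 - <<'E'
from bench import r, probe_bus, snapshot
import cv2
s=snapshot("scene");t=snapshot("top");print(probe_bus.sense()["tool_pos"])
cv2.imwrite("pics/s1.png",cv2.resize(s["pixels"][130:290,150:350],None,fx=3,fy=3))
E
```

```text
[520.9940966   -7.46680204 200.46522068]
```

View pics/s1.png

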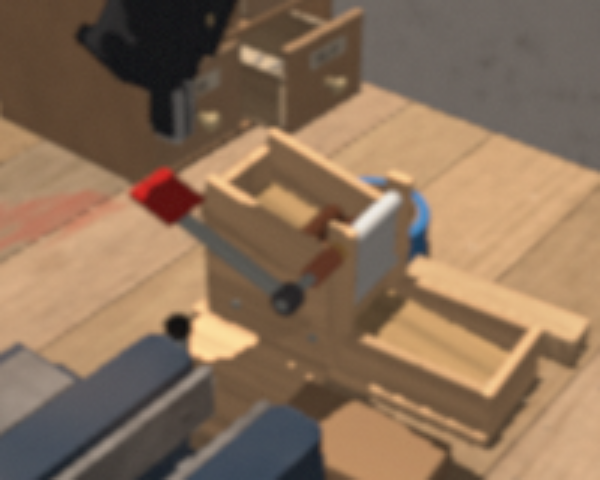

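The fingertips (crop 172,135) are right over the red pad (167,195). Descending onto it and pressing along its arc.

To row units: 78 mm is 0.078, 70 mm is 0.07.

Call:
creep_tool:
  increments:
    - {"xyz":[0, 0, 0.015], "jaw":0}
    - {"xyz":[0, 0, 0.03], "jaw":0}
    - {"xyz":[0, 0, 0.039], "jaw":0}
    - {"xyz":[0.001, 0, 0.046], "jaw":0}
    - {"xyz":[0.004, 0, 0.053], "jaw":0}
    - {"xyz":[0.008, 0, 0.061], "jaw":0}
    - {"xyz":[0.012, 0, 0.07], "jaw":0}
    - {"xyz":[0.016, 0, 0.078], "jaw":0}

```text
time: 3.2
tool_pos: [537.5, -5.1, 121.7]
tcp_rot: [-180.0, 0.0, 5.0]
ft_force: [-2.0, 0.3, 3.6]
finger_gap: -0.2
grip_force: 1.8
```

Contact at 3.6 N. On toward the stop.

To row units: 41 mm is 0.041, 39 mm is 0.039.

Call:
creep_tool:
  increments:
    - {"xyz":[0, 0, 0.008], "jaw":0}
    - {"xyz":[0.0005, 0, 0.016], "jaw":0}
    - {"xyz":[0.001, 0, 0.024], "jaw":0}
    - {"xyz":[0.001, 0, 0.031], "jaw":0}
    - {"xyz":[0.001, 0, 0.036], "jaw":0}
    - {"xyz":[0.001, 0, 0.039], "jaw":0}
    - {"xyz":[0.001, 0, 0.041], "jaw":0}
    - {"xyz":[0.001, 0, 0.041], "jaw":0}

```text
time: 4.2
tool_pos: [538.4, -5.1, 81.3]
tcp_rot: [180.0, -0.0, 5.0]
ft_force: [0.2, -0.3, 5.2]
finger_gap: 0.0
grip_force: 2.2
```

To row units: 1.5 mm is 0.0015, 1 mm is 0.001.

Call:
creep_tool:
  increments:
    - {"xyz":[0, 0, 0.0005], "jaw":0}
    - {"xyz":[0, 0, 0.001], "jaw":0}
    - {"xyz":[0, 0, 0.0015], "jaw":0}
    - {"xyz":[0, 0, 0.0015], "jaw":0}

```text
time: 4.7
tool_pos: [538.5, -5.2, 80.0]
tcp_rot: [180.0, -0.0, 5.0]
ft_force: [-0.1, -0.2, 5.4]
finger_gap: 0.1
grip_force: 2.2
```

```bash
python3 - <<'E'
from bench import r, probe_bus, snapshot
import cv2
s=snapshot("scene");t=snapshot("top");print(probe_bus.sense()["ft_force"],probe_bus.sense()["tool_pos"])
a=cv2.resize(s["pixels"][150:290,190:340],None,fx=3.2,fy=3.2);b=cv2.resize(t["pixels"][150:275,165:275],None,fx=3.2,fy=3.584)
b=cv2.resize(b,(320,a.shape[0]));cv2.imwrite("pics/p2.png",cv2.hconcat([a,b]))
E
```

```text
[-0.77814054 -0.07873916  5.29222402] [538.57018992  -5.16250285  80.04204579]
```

View pics/p2.png

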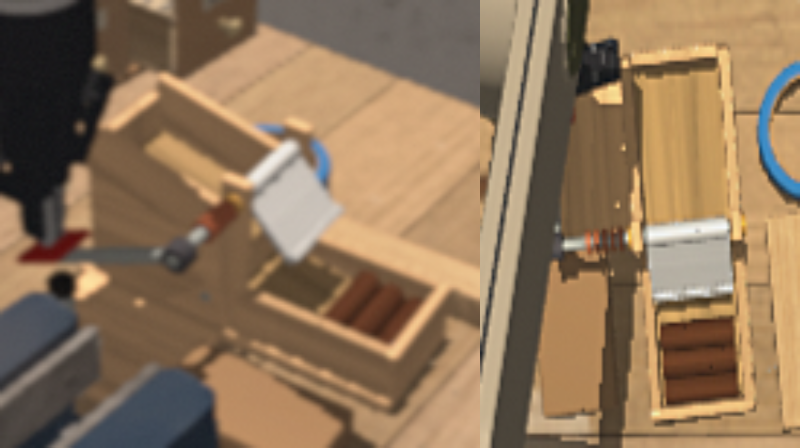

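All three dowels lie at the tray's front (top crop about (697,330), (697,355), (697,385)) and the lid is up. The force hasn't jumped yet, so I'll creep on until I feel the stop.

To row units: 1.5 mm is 0.0015, 1 mm is 0.001.

Call:
creep_tool:
  increments:
    - {"xyz":[0, 0, 0.0005], "jaw":0}
    - {"xyz":[0, 0, 0.001], "jaw":0}
    - {"xyz":[0, 0, 0.0015], "jaw":0}
    - {"xyz":[0, 0, 0.0015], "jaw":0}

```text
time: 5.3
tool_pos: [538.6, -5.2, 78.5]
tcp_rot: [180.0, -0.0, 5.0]
ft_force: [-0.6, -0.7, 5.4]
finger_gap: 0.3
grip_force: 2.3
```

To row units: 1.5 mm is 0.0015, 1 mm is 0.001.

Call:
creep_tool:
  increments:
    - {"xyz":[0, 0, 0.0005], "jaw":0}
    - {"xyz":[0, 0, 0.001], "jaw":0}
    - {"xyz":[0, 0, 0.0015], "jaw":0}
    - {"xyz":[0, 0, 0.0015], "jaw":0}

```text
time: 5.8
tool_pos: [538.9, -5.2, 77.4]
tcp_rot: [180.0, -0.1, 5.0]
ft_force: [-1.6, 1.3, 7.3]
finger_gap: -0.2
grip_force: 3.0
```

To row units: 1 mm is 0.001, 0.5 mm is 0.0005.

Call:
creep_tool:
  increments:
    - {"xyz":[0, 0, 0.0005], "jaw":0}
    - {"xyz":[0, 0, 0.001], "jaw":0}
    - {"xyz":[0, 0, 0.001], "jaw":0}
    - {"xyz":[0, 0, 0.001], "jaw":0}

```text
time: 6.3
tool_pos: [539.4, -5.2, 77.0]
tcp_rot: [180.0, -0.1, 5.0]
ft_force: [-1.3, 0.3, 10.0]
finger_gap: -0.4
grip_force: 4.2
```

The force rose to 10 N with the tip standing still, so the stop is reached. Now a slow rise.

To row units: -24 mm is -0.024, -21 mm is -0.021.

Call:
creep_tool:
  increments:
    - {"xyz":[0, 0, -0.003], "jaw":0}
    - {"xyz":[0, 0, -0.006], "jaw":0}
    - {"xyz":[0, 0, -0.009], "jaw":0}
    - {"xyz":[0, 0, -0.012], "jaw":0}
    - {"xyz":[0, 0, -0.015], "jaw":0}
    - {"xyz":[0, 0, -0.018], "jaw":0}
    - {"xyz":[0, 0, -0.021], "jaw":0}
    - {"xyz":[0, 0, -0.024], "jaw":0}

```text
time: 7.3
tool_pos: [538.3, -5.1, 100.0]
tcp_rot: [-180.0, -0.0, 5.0]
ft_force: [4.8, -0.0, 4.5]
finger_gap: 0.3
grip_force: 2.4
```

Call:
creep_tool:
  increments:
    - {"xyz":[0, 0, -0.003], "jaw":0}
    - {"xyz":[0, 0, -0.006], "jaw":0}
    - {"xyz":[0, 0, -0.009], "jaw":0}
    - {"xyz":[0, 0, -0.012], "jaw":0}
    - {"xyz":[0, 0, -0.015], "jaw":0}
    - {"xyz":[0, 0, -0.018], "jaw":0}
    - {"xyz":[-0.001, 0, -0.021], "jaw":0}
    - {"xyz":[-0.002, 0, -0.024], "jaw":0}

```text
time: 8.3
tool_pos: [536.0, -5.3, 123.9]
tcp_rot: [-180.0, 0.0, 5.0]
ft_force: [1.8, 0.4, 3.7]
finger_gap: -0.3
grip_force: 1.8
```

To row units: -20 mm is -0.02, -17.5 mm is -0.0175.

Call:
creep_tool:
  increments:
    - {"xyz":[-0.001, 0, -0.0025], "jaw":0}
    - {"xyz":[-0.002, 0, -0.005], "jaw":0}
    - {"xyz":[-0.003, 0, -0.0075], "jaw":0}
    - {"xyz":[-0.004, 0, -0.01], "jaw":0}
    - {"xyz":[-0.005, 0, -0.0125], "jaw":0}
    - {"xyz":[-0.006, 0, -0.015], "jaw":0}
    - {"xyz":[-0.007, 0, -0.0175], "jaw":0}
    - {"xyz":[-0.008, 0, -0.02], "jaw":0}

```text
time: 9.3
tool_pos: [528.1, -6.0, 143.9]
tcp_rot: [180.0, 0.0, 5.0]
ft_force: [1.3, 0.4, 4.0]
finger_gap: -0.1
grip_force: 1.6
```

Still in contact. The last part goes slower.

To row units: -12 mm is -0.012, -10.5 mm is -0.0105.

Call:
creep_tool:
  increments:
    - {"xyz":[-0.001, 0, -0.0015], "jaw":0}
    - {"xyz":[-0.002, 0, -0.003], "jaw":0}
    - {"xyz":[-0.003, 0, -0.0045], "jaw":0}
    - {"xyz":[-0.004, 0, -0.006], "jaw":0}
    - {"xyz":[-0.005, 0, -0.0075], "jaw":0}
    - {"xyz":[-0.006, 0, -0.009], "jaw":0}
    - {"xyz":[-0.006, 0, -0.0105], "jaw":0}
    - {"xyz":[-0.006, 0, -0.012], "jaw":0}

```text
time: 10.3
tool_pos: [521.5, -6.6, 155.3]
tcp_rot: [-180.0, 0.1, 5.0]
ft_force: [-2.4, -1.3, 1.4]
finger_gap: -0.1
grip_force: 1.3
```

Call:
creep_tool:
  increments:
    - {"xyz":[0, 0, -0.001], "jaw":0}
    - {"xyz":[0, 0, -0.002], "jaw":0}
    - {"xyz":[0, 0, -0.003], "jaw":0}
    - {"xyz":[0, 0, -0.004], "jaw":0}
    - {"xyz":[0, 0, -0.005], "jaw":0}
    - {"xyz":[0, 0, -0.006], "jaw":0}

```text
time: 11.05
tool_pos: [522.3, -6.5, 161.9]
tcp_rot: [-180.0, -0.0, 5.0]
ft_force: [-0.8, -0.1, -0.3]
finger_gap: 0.3
grip_force: 0.0
```

Contact is lost at about z 157, as it should be with the lid shut. Retreating, then checking.

To row units: 150 mm is 0.15, 140 mm is 0.14.

Call:
creep_tool:
  increments:
    - {"xyz":[0, 0, -0.01], "jaw":0}
    - {"xyz":[0, 0, -0.03], "jaw":0}
    - {"xyz":[0, 0, -0.06], "jaw":0}
    - {"xyz":[0, 0.01, -0.08], "jaw":0}
    - {"xyz":[0, 0.05, -0.08], "jaw":0}
    - {"xyz":[0, 0.1, -0.08], "jaw":0}
    - {"xyz":[0, 0.14, -0.08], "jaw":0}
    - {"xyz":[0, 0.15, -0.08], "jaw":0}

```text
time: 12.05
tool_pos: [535.1, -158.8, 242.0]
tcp_rot: [180.0, 0.0, 4.8]
ft_force: [0.7, -0.1, -0.4]
finger_gap: -0.4
grip_force: 0.0
```

```bash
python3 - <<'E'
from h import *
from bench import r, probe_bus, snapshot
s=snapshot("scene");t=snapshot("top");print(probe_bus.sense()["ft_force"],probe_bus.sense()["tool_pos"])
m=cv2.moments(red(s,(185,175,225,225)),True);print(m["m00"],m["m10"]/m["m00"],m["m01"]/m["m00"])
a=cv2.resize(s["pixels"][150:290,190:340],None,fx=3.2,fy=3.2);b=cv2.resize(t["pixels"][150:275,165:275],(320,448))
cv2.imwrite("pics/p3.png",cv2.hconcat([a,b]))
E
```

```text
[-0.16549555  0.43881072  0.31043337] [ 535.21102501 -157.0598478   241.84270001]
201.0 205.09950248756218 195.01990049751242
```

View pics/p3.png

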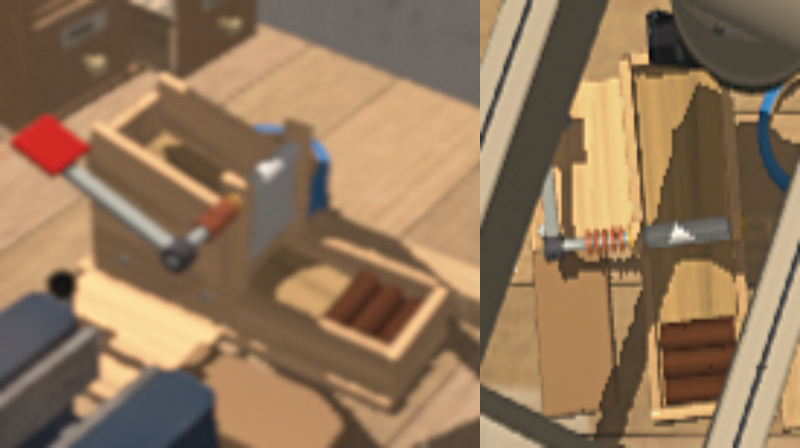

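The pad is back at its starting pixel (205.1,195.0), the lid is shut, and all three dowels are in the tray (top crop about (697,330–385)). The robot is clear, so I'm handing in.

```bash
python3 -c "
from bench import r, probe_bus, snapshot
print(r.hand_in())"
```

```text
the job is handed in; nothing more can be done
None
```

I pressed the lever to its stop until all three dowels rolled into the tray, then let it rise over about 4 s until the lid closed fully, and handed the job in at about 12 s with the robot touching nothing.

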